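# Wedge the rocking crankshaft stand

## Task

The wooden display stand with the crankshaft rocks on the desk because its far left leg (seen from the robot) is too short. Using fingertips only, push the loose wooden wedge along the desk, thin end first, under that leg until the stand sits level and firm; check it by pressing down on the deck right above that leg about as hard as a one-kilogram weight and, if it still rocks, push the wedge further and press again. Leave the wedge snug under the leg and the stand where it is, do not pick anything up, leave the other things alone, and take the hand away at the end.

Things in the scene. Friction and masses are not known exactly. Their poses are not given: they have to be found in the camera images.
- stand: Pale wood display stand, 2.5 to 3.6 kg with the steel crankshaft bolted on it: deck 170 (x) x 320 (y) x 20 mm, top 44 mm above the desk, on square legs 32 mm wide, 24 mm high, centres at x = +-60, y = +-140 mm. Origin: under the deck's centre, at desk height; x away from the robot, y to its left (turned up to 0.4 rad). Crankshaft etc. fill y -145..+90, x -50..+50 mm, up to 175 mm high.
- deck_corner (a point): The place to press: point on the top face of the deck straight above the centre of the short leg (x = +60, y = +140 mm of the stand, 44 mm above the desk), 25 mm from the deck's far edge, 20 mm from its left edge; the deck around it is bare. Axes as the stand's. A press of 3 to 6 N there makes the unwedged stand rock down.
- leg_spot (a point): Point on the desk straight under the centre of the short leg. That leg is 4 to 8 mm shorter than the others (differs each time); the stand rests level on the other three and it hangs clear of the desk. Axes as the stand's: the leg's outer (left) face lies 16 mm from here along +y, the deck's left edge 20 mm.
- wedge: Loose wedge of pale wood, 60 g, 120 mm long, 36 mm wide, 20 mm high at the butt, falling evenly to 2 mm at the thin end. It lies flat on the desk to the left of the short leg, its thin end 25 to 80 mm from it and pointing roughly at it. Origin: centre of its underside; x points from the butt to the thin end, z up.
- wedge_tip (a point): Middle of the wedge's thin end, at desk height (60 mm from the wedge's origin along its x).
- wedge_butt (a point): Middle of the wedge's flat butt face, 10 mm above the desk (60 mm from the wedge's origin against its x): the face to push.
- offcut: Straight square wooden offcut 90 x 30 x 30 mm lying on the desk on the robot's side of the wedge, no part of the job. Origin: centre of its underside, x along its length.
- piston: Bare aluminium piston, 62 mm in diameter, 44 mm high, standing upright beyond the wedge, no part of the job. Origin: centre of its underside.
- conrod: Dark steel connecting rod, 192 mm long, 22 mm high, lying flat to the right of the stand, no part of the job. Origin: about its middle, at desk height, x along it.
- can: Plain aluminium drinks can, 66 mm in diameter, 115 mm high, upright at the right, no part of the job. Origin: centre of its underside.
- wrench: Steel wrench, 170 mm long, lying at the right, no part of the job. Origin: about its middle, x along it.
- cactus: Blue ceramic dish 100 x 160 mm with two potted cacti, 107 mm high, beyond the stand, no part of the job. Origin: centre of its underside.
- bearing: Steel ball bearing, 72 mm in diameter, 18 mm high, lying flat beyond the stand, no part of the job. Origin: centre of its underside.
Things that resemble listed ones, but are neither listed nor needed, are in the scene too. What is shaped like the wedge but blue, pink or turquoise is not meant.

How it is judged:
By the outcome, as a careful person would: the job done as asked, in the order asked, and still so for the second after the job is handed in, with the robot touching nothing.
It also fails if it takes over 69 s, if anything falls off the work surface, if the arm or the gripper's body presses on something with over 40 N, if the wrist force passes 120 N, or if a joint passes its speed limit or range.

## Robot

A 6-joint arm with a two-finger parallel gripper is mounted at the origin on the work surface. World frame = base frame: x ahead of the robot, y to its left, z up, the work surface at z = 0. Lengths are in m, angles in rad, forces in N, time in s.
With the tool pointing down it reaches from about 0.25 to 0.775 m from the base axis. Payload 4 kg.
Tool frame: the origin (TCP) lies midway between the tips of the shut fingers; the grasp point (between the pads) lies 19 mm behind it; z points along the fingers, y is the line along which they close (so a half turn about z gives the same grasp; the last joint's range is limited). The gripper opens to 94 mm and grips with 3 to 60 N. Pads are 16 mm wide; open, the fingers measure 119 mm over their backs; the gripper's body (75 mm by 177 mm) begins 78 mm behind the grasp point.
Start: joints at [1.089, 0.087, 1.371, -0, 1.684, -0.103], TCP at [0.203, 0.511, 0.206] pointing down, gripper open.
Joint ranges: [-3.1, 3.1], [-0.76, 2.03], [0.27, 2.55], [-1.08, 4.22], [0.17, 2.65], [-2.57, 2.57]. Speed limits (rad/s): [2.79, 2.79, 3.14, 3.14, 3.14, 3.14].

## Interface

Orientations are given as [roll, pitch, yaw] about the fixed x, y, z axes, in that order (R = Rz(yaw) Ry(pitch) Rx(roll)).
In Python, from bench import get_obs, snapshot, close_job gives the robot as it stands. The module is installed in compiled form; this text tells all that it offers.
- The arm moves only by the tool drive_tool, never from a script. Its argument "commands" is a list of rows, each a list of 6 numbers: the shift along the tool's x, y, z in units of 0.04 m (1.0 is 0.04 m), then the turn, a rotation vector about the tool's x, y, z in units of 0.1 rad (1.0 is 0.1 rad). In form: [[dx, dy, dz, wx, wy, wz], ...]. A call has 1 to 20 rows; each row shifts and turns the commanded pose from where the row before left it, along the tool's axes as they then stand; what a row does not reach is not made up. A row lasts 1/8 s, in which the tool goes at most 62.5 mm and 10.7 degrees, less where a joint would pass 70% of its speed; a pose out of reach is approached as far as the arm can. A call with a number of a shift or a turn outside -1 to 1 is refused whole. A call with a gripper value outside its range is refused whole. "gripper" is the closure, from 0 (fully open) to 1 (shut), set as the call begins (left out, the last holds). The fingers move at their own pace and stop on an object; the grip force is fixed at half the most. Time passes only in rows, so rows that do not move let the fingers close. It gives the time, the measured TCP pose, the force, the opening and the grip force at its end, in the units of the state.
- get_obs(): the state, without advancing time (a new reading comes with each control period).
- snapshot(name): name is "side" or "top" or "wrist"; returns a dict with "image" (400x640x3 uint8, blue, green, red), "range_z" (400x640 float32, m along the optical axis (not along the pixel's ray), 0 where there is no reading), "fx", "fy", "cx", "cy" (pixels), "rvec" (rotation vector, rad) and "tvec" (3), from world to camera coordinates, as OpenCV has them. Camera axes: x right, y down, z forward; pixel columns grow to the right and rows downward; lengths in m; the calibration is good to about 2 mm. A picture is of the moment at which its call begins.
- close_job(): hands the job in; it is judged then, once.
The state is a dict: "time": time; "joint_positions": joint angles; "qvel": joint speeds; "joint_torque": joint torques, N m; "tool_pos": TCP position; "ee_rot": TCP orientation; "wrist_force": force on the tool from outside, world axes, zero at the start; "wrist_torque": the same for the moment, N m; "width": finger opening in m; "finger_force": force on a finger pad.
Only numpy, scipy, OpenCV 4.12 (cv2) and the standard library are available. Lean on these libraries where they do the work, as an engineer would, in place of code of your own. Each camera call takes 0.05 s, during which the arm holds its last target. There are 200 camera calls.

## Working session

There is one attempt and no reset: what is moved stays moved. The work goes in short steps, Python scripts to look and compute and a tool call to move; the robot and the scene stay as the last step left them, time stands still between calls to the robot, and variables do not carry over. Pictures are saved under pics/ and viewed, at most 10 in all, crops included, and the job is handed in when it is done.

Besides the shell and the picture viewer there is one more tool, called after "Emit:" by a JSON object that holds its "name" and its "arguments", one argument or row to a line. drive_tool: Moves the arm, as the interface text tells. Its arguments: {"type":"object","properties":{"commands":{"type":"array"},"gripper":{"type":"number"}},"required":["commands"]}

```bash
mkdir -p pics
cat > h.py <<'E'
import numpy as np, cv2
from bench import get_obs, snapshot
def cam(s):
    R=cv2.Rodrigues(np.array(s["rvec"],float))[0]; return R,np.array(s["tvec"],float).ravel()
def ray(s,u,v,z):
    R,t=cam(s); d=R.T@np.array([(u-s["cx"])/s["fx"],(v-s["cy"])/s["fy"],1.]); c=-R.T@t
    return c+d*(z-c[2])/d[2]
def cloud(s):
    R,t=cam(s); z=s["range_z"]; v,u=np.mgrid[0:400,0:640]
    p=np.stack([(u-s["cx"])/s["fx"]*z,(v-s["cy"])/s["fy"]*z,z],-1)
    return (p-t)@R
E
python3 - <<'E'
from h import *
import pickle
S={n:snapshot(n) for n in("side","top","wrist")}
pickle.dump(S,open('s0.pkl','wb'))
for n in S: cv2.imwrite(f'pics/{n}0.png',S[n]["image"])
o=get_obs();print(o["time"],o["tool_pos"],o["ee_rot"],o["wrist_force"])
E
```

```text
0.15 [0.20321551 0.51065153 0.20458483] [-3.13995823e+00 -1.74832716e-04  2.76278661e+00] [0.51395686 0.03718628 0.15689092]
```

View pics/top0.png

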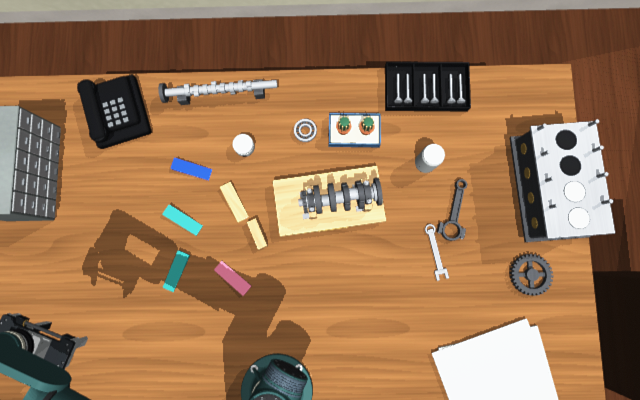

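View pics/side0.png

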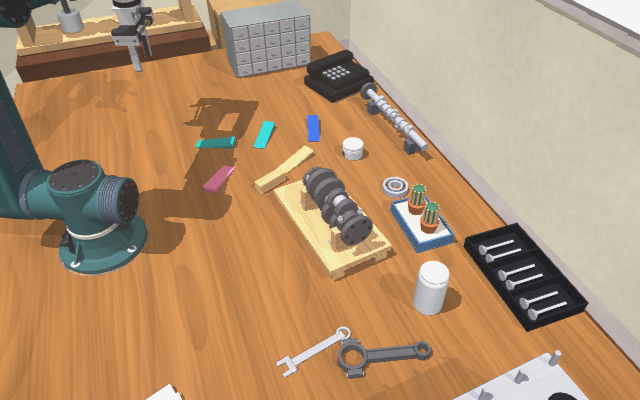

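The top view shows the stand at about (330,200), with the two pale pieces at (233,201) and (257,234). I'll measure these from depth.

Run:
```python
from h import *
import pickle
S=pickle.load(open('s0.pkl','rb'))
s=S["top"];P=cloud(s)
hsv=cv2.cvtColor(s["image"],cv2.COLOR_BGR2HSV)
for n,px in dict(wA=(226,186),wM=(233,201),wB=(241,216),oA=(251,223),oM=(257,234),oB=(262,245),deckcorner=(281,185),deck2=(280,230),desk=(215,205),desk2=(262,205),pist=(243,145)).items():
    print(n,px,P[px[1],px[0]].round(4),hsv[px[1],px[0]])
Z=S["top"]
a=cv2.resize(s["image"][140:260,200:400],None,fx=4,fy=4,interpolation=cv2.INTER_CUBIC)
w=S["side"]["image"][120:220,230:400]
cv2.imwrite('pics/c1.png',a)
```

```text
wA (226, 186) [0.6019 0.1502 0.0219] [ 28  54 250]
wM (233, 201) [0.5561 0.1296 0.0148] [ 24  73 249]
wB (241, 216) [0.5106 0.1068 0.0034] [ 28  55 249]
oA (251, 223) [0.4862 0.0715 0.0304] [ 24  74 249]
oM (257, 234) [0.4526 0.0526 0.035 ] [ 25  69 249]
oB (262, 245) [0.4198 0.0381 0.0314] [ 24  74 250]
deckcorner (281, 185) [ 0.598  -0.0207  0.0445] [ 24  77 249]
deck2 (280, 230) [ 0.4626 -0.0172  0.0452] [ 27  57 251]
desk (215, 205) [ 5.466e-01  1.884e-01 -3.000e-04] [ 15 152 207]
desk2 (262, 205) [ 0.5441  0.0427 -0.0012] [ 14 153 197]
pist (243, 145) [0.7231 0.0942 0.0477] [ 90   1 251]
```

View pics/c1.png

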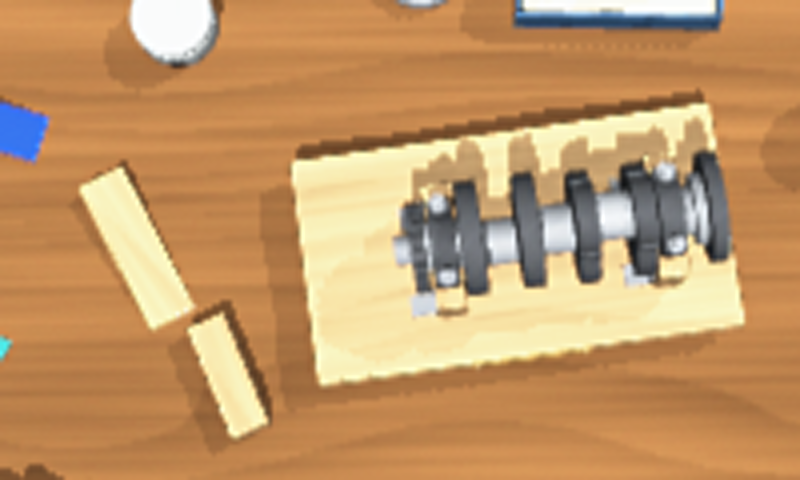

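View pics/wrist0.png

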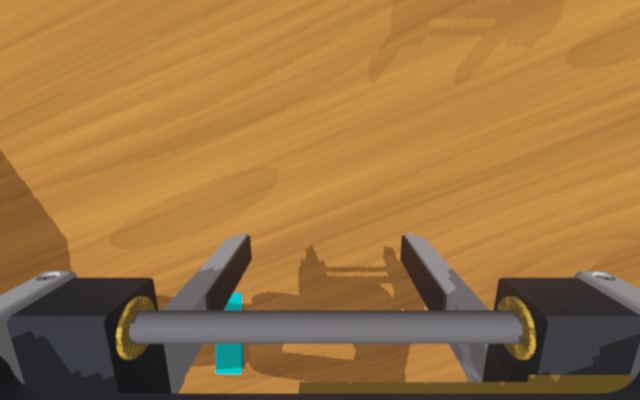

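The wedge's thin end faces the robot, near (240,218), and its butt is at (226,184). The offcut is just off the tip, so the wedge has to be turned about 70° CCW. Next I'll get precise poses.

```bash
cat >> h.py <<'E'
def pale(s):
    h=cv2.cvtColor(s["image"],cv2.COLOR_BGR2HSV)
    return cv2.inRange(h,(18,25,150),(35,115,255))
def rects(s,amin=60):
    P=cloud(s);n,l,st,c=cv2.connectedComponentsWithStats(pale(s));out=[]
    for i in range(1,n):
        if st[i,4]<amin: continue
        q=P[l==i]; q=q[(q[:,2]>-.01)&(q[:,2]<.06)]
        if len(q)<40: continue
        r=cv2.minAreaRect(q[:,:2].astype(np.float32)*1000)
        out.append((c[i].round(1),st[i,4],np.round(r[0],1),np.round(r[1],1),round(r[2],1),cv2.boxPoints(r).round(0).tolist(),q))
    return out
E
python3 - <<'E'
from h import *
import pickle
S=pickle.load(open('s0.pkl','rb'))
for n in("top","side"):
  print(n)
  for r in rects(S[n]):
    if -0.25<r[2][1]/1000<0.3 and .3<r[2][0]/1000<.8: print(*r[:-1], "z",np.percentile(r[-1][:,2],[2,50,98]).round(4))
E
```

```text
top
[320.6 205.8] 3599 [ 548.7 -164.1] [172.2 324.2] 6.9 [[444.0, -14.0], [483.0, -335.0], [654.0, -315.0], [615.0, 7.0]] z [0.0384 0.0449 0.0507]
[233.7 201.5] 498 [556.2 130.6] [126.7  39.3] 26.9 [[491.0, 119.0], [509.0, 84.0], [622.0, 142.0], [604.0, 177.0]] z [0.0009 0.0117 0.0226]
[256.4 233.8] 294 [453.8  57.4] [89.1 33.3] 22.6 [[406.0, 56.0], [419.0, 25.0], [501.0, 59.0], [489.0, 90.0]] z [0.0193 0.0309 0.036 ]
side
[285.6 165.5] 568 [517.  102.6] [244.3  60.9] 31.7 [[397.0, 64.0], [429.0, 12.0], [637.0, 141.0], [605.0, 193.0]] z [-0.0002  0.0156  0.0325]
[319.4 228. ] 2476 [ 546.5 -140.5] [170.7 369.3] 7.4 [[438.0, 32.0], [486.0, -335.0], [655.0, -313.0], [607.0, 54.0]] z [0.04   0.0437 0.0472]
```

Emit:
{"name": "drive_tool", "arguments": {
  "commands": [
    [-0.85,-0.38,0,0,0,0],
    [-0.85,-0.38,0,0,0,0],
    [-0.85,-0.38,0,0,0,0],
    [-0.85,-0.38,0,0,0,0],
    [-0.85,-0.38,0,0,0,0],
    [-0.85,-0.38,0,0,0,0],
    [-0.85,-0.38,0,0,0,0],
    [-0.85,-0.38,0,0,0,0],
    [-0.85,-0.38,0,0,0,0],
    [-0.85,-0.38,0,0,0,0],
    [-0.85,-0.38,0,0,0,0],
    [-0.85,-0.38,0,0,0,0],
    [-0.85,-0.38,0,0,0,0],
    [-0.85,-0.38,0,0,0,0]
  ],
  "gripper": 0.4
}}

```text
time: 1.9
tool_pos: [0.5675, 0.1363, 0.205]
ee_rot: [-3.141, -0.001, 2.763]
wrist_force: [-0.6, 0.2, -0.0]
width: 0.0562
finger_force: 0.0
```

Emit:
{"name": "drive_tool", "arguments": {
  "commands": [
    [0,0,0.1,0,0,1],
    [0,0,0.1,0,0,1],
    [0,0,0.1,0,0,1],
    [0,0,0.1,0,0,1],
    [0,0,0.1,0,0,1],
    [0,0,0.1,0,0,1],
    [0,0,0.1,0,0,1],
    [0,0,0.1,0,0,1],
    [0,0,0.1,0,0,1],
    [0,0,0.1,0,0,1],
    [0,0,0.1,0,0,1],
    [0,0,0.1,0,0,1],
    [0,0,0.1,0,0,1],
    [0,0,0.1,0,0,1],
    [0,0,0.1,0,0,1],
    [0,0,0.1,0,0,1],
    [0,0,0.1,0,0,1],
    [0,0,0.1,0,0,1],
    [0,0,0.1,0,0,1],
    [0,0,0.1,0,0,1]
  ]
}}

```text
time: 4.4
tool_pos: [0.5667, 0.1372, 0.1248]
ee_rot: [-3.141, 0.001, 0.759]
wrist_force: [0.5, -0.4, -0.1]
width: 0.0564
finger_force: 0.0
```

Emit:
{"name": "drive_tool", "arguments": {
  "commands": [
    [0,0,0,0,0,1],
    [0,0,0,0,0,1],
    [0,0,0,0,0,0.9],
    [0,0,0,0,0,0]
  ]
}}

```text
time: 4.9
tool_pos: [0.5667, 0.1372, 0.125]
ee_rot: [-3.141, 0.001, 0.474]
wrist_force: [0.1, -0.1, -0.8]
width: 0.0564
finger_force: 0.0
```

Run:
```python
from h import *
s=snapshot("wrist");cv2.imwrite('pics/w1.png',s["image"])
for r in rects(s,400):print(*r[:-1], "z",np.percentile(r[-1][:,2],[2,50,98]).round(4))
```

```text
[326.  206.3] 2726 [556.9 128. ] [119.6  36.3] 26.5 [[495.0, 118.0], [511.0, 85.0], [619.0, 138.0], [602.0, 171.0]] z [0.0026 0.013  0.0201]
[518.2 266.3] 4544 [599.3 -53.9] [ 48.4 114.1] 7.2 [[568.0, -0.0], [582.0, -114.0], [630.0, -107.0], [616.0, 6.0]] z [0.0428 0.0442 0.0456]
```

View pics/w1.png

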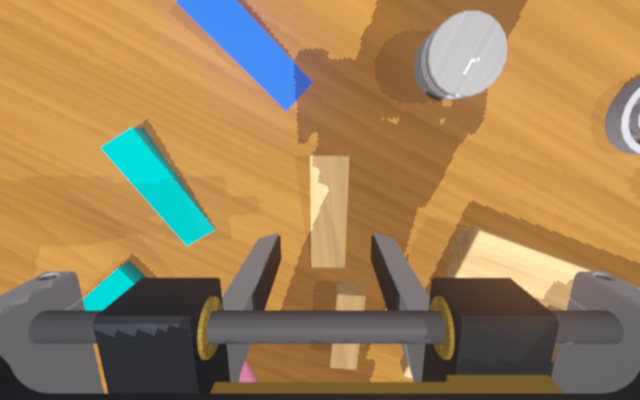

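The wrist view shows the wedge at (328,210), lined up between the fingers, with nothing in the way. Going down to cage it loosely.

Emit:
{"name": "drive_tool", "arguments": {
  "commands": [
    [-0.02,0.095,0.6,0,0,0],
    [0,0,0.7,0,0,0],
    [0,0,0.7,0,0,0],
    [0,0,0.6,0,0,0],
    [0,0,0.3,0,0,0],
    [0,0,0.12,0,0,0],
    [0,0,0,0,0,0]
  ]
}}

```text
time: 5.82
tool_pos: [0.5684, 0.1336, 0.0052]
ee_rot: [3.141, -0.001, 0.473]
wrist_force: [-0.5, -0.8, -0.0]
width: 0.0564
finger_force: 0.0
```

Emit:
{"name": "drive_tool", "arguments": {
  "commands": [
    [0,0,0,0,0,0],
    [0,0,0,0,0,0],
    [0,0,0,0,0,0]
  ],
  "gripper": 0.58
}}

```text
time: 6.2
tool_pos: [0.5683, 0.1336, 0.0052]
ee_rot: [3.141, -0.001, 0.473]
wrist_force: [0.5, -0.3, -0.7]
width: 0.0395
finger_force: 0.0
```

Emit:
{"name": "drive_tool", "arguments": {
  "commands": [
    [0,0,0,0,0,0],
    [0,0,0,0,0,-0.4],
    [0,0,0,0,0,-0.8],
    [0,0,0,0,0,-0.8],
    [0,0,0,0,0,-0.8],
    [0,0,0,0,0,-0.8],
    [0,0,0,0,0,-0.8],
    [0,0,0,0,0,-0.8],
    [0,0,0,0,0,-0.8],
    [0,0,0,0,0,-0.8],
    [0,0,0,0,0,-0.8],
    [0,0,0,0,0,-0.8],
    [0,0,0,0,0,-0.8],
    [0,0,0,0,0,-0.8],
    [0,0,0,0,0,-0.8],
    [0,0,0,0,0,-0.8],
    [0,0,0,0,0,-0.8],
    [0,0,0,0,0,-0.8],
    [0,0,0,0,0,0]
  ],
  "gripper": 0.6
}}

```text
time: 8.57
tool_pos: [0.568, 0.1335, 0.0047]
ee_rot: [3.142, -0.0, 1.792]
wrist_force: [-0.0, 0.3, -0.1]
width: 0.0374
finger_force: 0.0
```

Run:
```python
from h import *
s=snapshot("wrist");cv2.imwrite('pics/w2.png',s["image"])
for r in rects(s,150):print(*r[:-1], "z",np.percentile(r[-1][:,2],[2,50,98]).round(4))
```

```text
[325.5 237.9] 6889 [570.6 133.6] [40.1 91.1] 9.0 [[544.0, 176.0], [558.0, 86.0], [597.0, 92.0], [583.0, 182.0]] z [0.0072 0.0148 0.0204]
[116.5 353.4] 675 [461.2  47.9] [27.  15.2] 15.1 [[446.0, 52.0], [450.0, 37.0], [476.0, 44.0], [472.0, 59.0]] z [0.029  0.0302 0.0312]
```

View pics/w2.png

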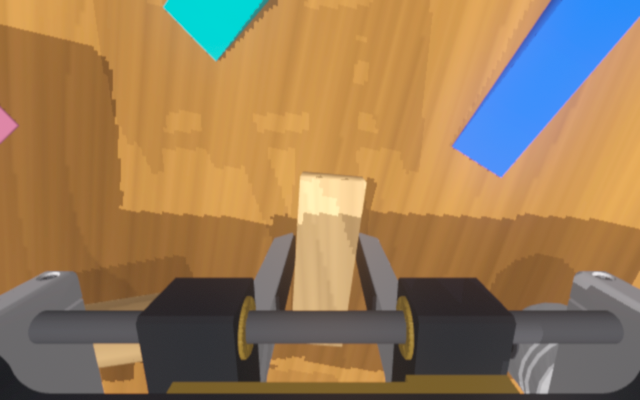

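Wedge is now at about yaw 98° and the stand is untouched. Shifting it about 6 mm sideways to line up with the leg, then lifting off to measure.

Emit:
{"name": "drive_tool", "arguments": {
  "commands": [
    [0,0.05,0,0,0,0],
    [0,0.06,0,0,0,0],
    [0,0.05,0,0,0,0],
    [0,0,0,0,0,0],
    [0,0,0,0,0,0]
  ]
}}

```text
time: 9.25
tool_pos: [0.5745, 0.135, 0.0047]
ee_rot: [3.141, -0.0, 1.793]
wrist_force: [0.7, -0.2, -0.3]
width: 0.0375
finger_force: 0.1
```

Emit:
{"name": "drive_tool", "arguments": {
  "commands": [
    [0,0,0,0,0,0],
    [0,0,0,0,0,0]
  ],
  "gripper": 0.52
}}

```text
time: 9.5
tool_pos: [0.5742, 0.1349, 0.0047]
ee_rot: [3.142, -0.0, 1.793]
wrist_force: [0.2, -0.8, -0.0]
width: 0.045
finger_force: 0.0
```

Emit:
{"name": "drive_tool", "arguments": {
  "commands": [
    [0,0,-0.2,0,0,0],
    [0,0,-0.5,0,0,0],
    [0.2,0,-0.8,0,0,0.4],
    [0.4,0,-0.8,0,0,0.6],
    [0.4,0,-0.5,0,0,0],
    [0,0,0,0,0,0]
  ]
}}

```text
time: 10.25
tool_pos: [0.569, 0.1754, 0.1196]
ee_rot: [3.136, -0.001, 1.694]
wrist_force: [-0.8, -1.4, 0.8]
width: 0.0453
finger_force: 0.0
```

Run:
```python
from h import *
s=snapshot("wrist");cv2.imwrite('pics/w3.png',s["image"])
for r in rects(s,150):print(*r[:-1], "z",np.percentile(r[-1][:,2],[2,50,98]).round(4))
print('top')
s=snapshot("top")
for r in rects(s,60):
    if -0.25<r[2][1]/1000<0.3 and .3<r[2][0]/1000<.8: print(*r[:-1])
```

```text
[324.7 249.2] 3068 [577.6 118.9] [ 36.6 123.2] 8.6 [[550.0, 177.0], [569.0, 55.0], [605.0, 61.0], [586.0, 183.0]] z [0.0024 0.0126 0.0202]
[302.1 379.5] 475 [569.   -2.3] [93.4  6.4] 7.1 [[522.0, -5.0], [523.0, -11.0], [616.0, 0.0], [615.0, 7.0]] z [0.0425 0.0441 0.0453]
top
[320.6 205.6] 3642 [ 549.1 -164.5] [172.3 322.9] 7.4 [[443.0, -15.0], [484.0, -336.0], [655.0, -314.0], [614.0, 7.0]]
[218.9 198.3] 60 [566.  172.8] [29.7 21. ] 26.0 [[548.0, 176.0], [557.0, 157.0], [584.0, 170.0], [575.0, 189.0]]
```

Emit:
{"name": "drive_tool", "arguments": {
  "commands": [
    [0.3,0,0,0,0,0],
    [0.3,0,0.4,0,0,0],
    [0,0,0.7,0,0,0],
    [0,0,0.8,0,0,0],
    [0,0,0.6,0,0,0],
    [0,0,0.35,0,0,0],
    [0,0,0,0,0,0]
  ],
  "gripper": 1
}}

```text
time: 11.22
tool_pos: [0.5641, 0.1985, 0.0017]
ee_rot: [-3.14, 0.0, 1.693]
wrist_force: [0.1, 0.3, 0.1]
width: 0.0006
finger_force: 0.0
```

Emit:
{"name": "drive_tool", "arguments": {
  "commands": [
    [0,0.055,-0.08,0,0,0],
    [-0.15,0,0,0,0,0],
    [-0.15,0,0,0,0,0],
    [-0.15,0,0,0,0,0],
    [-0.15,0,0,0,0,0],
    [-0.15,0,0,0,0,0],
    [-0.15,0,0,0,0,0],
    [-0.15,0,0,0,0,0],
    [-0.15,0,0,0,0,0],
    [-0.15,0,0,0,0,0],
    [0,0,0,0,0,0]
  ]
}}

```text
time: 12.6
tool_pos: [0.5735, 0.1442, 0.0058]
ee_rot: [-3.141, 0.0, 1.692]
wrist_force: [0.7, 0.4, -0.5]
width: 0.0003
finger_force: 0.0
```

Run:
```python
from h import *
s=snapshot("side");cv2.imwrite('pics/s4.png',cv2.resize(s["image"][110:270,220:420],None,fx=4,fy=4)[:600])
for n in("side","wrist","top"):
  s=snapshot(n);print(n)
  for r in rects(s,60):
    if -0.25<r[2][1]/1000<0.3 and .3<r[2][0]/1000<.8: print(*r[:-1])
```

```text
side
[319.5 228. ] 2483 [ 545.6 -143.2] [169.9 365.2] 7.9 [[436.0, 26.0], [486.0, -336.0], [655.0, -312.0], [605.0, 49.0]]
wrist
[147.2 365.6] 2186 [472.9  63.3] [56.1 26.8] 14.1 [[442.0, 69.0], [449.0, 43.0], [503.0, 57.0], [497.0, 83.0]]
[325.3 355.8] 111 [583.6  65.8] [ 4.8 20.8] 7.2 [[580.0, 76.0], [583.0, 55.0], [587.0, 56.0], [585.0, 76.0]]
[323.8 374.6] 87 [586.4  48.4] [ 6.3 14.2] 6.6 [[582.0, 55.0], [584.0, 41.0], [590.0, 42.0], [589.0, 56.0]]
top
[320.7 205.7] 3624 [ 548.8 -164.2] [171.9 325.1] 7.0 [[444.0, -13.0], [483.0, -336.0], [654.0, -315.0], [614.0, 8.0]]
[264.2 191.9] 155 [584.3  35.5] [37.2 40.3] 6.5 [[564.0, 53.0], [568.0, 13.0], [605.0, 18.0], [601.0, 58.0]]
```

View pics/s4.png

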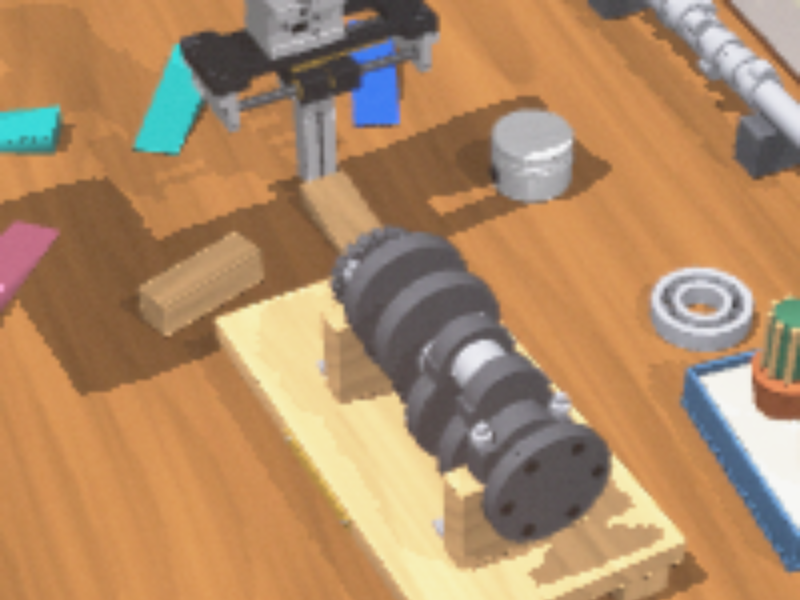

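Emit:
{"name": "drive_tool", "arguments": {
  "commands": [
    [-0.12,0,0,0,0,0],
    [-0.12,0,0,0,0,0],
    [-0.12,0,0,0,0,0],
    [-0.12,0,0,0,0,0],
    [-0.12,0,0,0,0,0],
    [-0.12,0,0,0,0,0],
    [0,0,0,0,0,0]
  ]
}}

```text
time: 13.68
tool_pos: [0.5771, 0.1158, 0.0059]
ee_rot: [3.141, 0.0, 1.692]
wrist_force: [-0.6, 0.1, 0.7]
width: 0.0005
finger_force: 0.0
```

Emit:
{"name": "drive_tool", "arguments": {
  "commands": [
    [-0.05,0,0,0,0,0],
    [-0.05,0,0,0,0,0],
    [0,0,0,0,0,0]
  ]
}}

```text
time: 14.05
tool_pos: [0.5775, 0.1122, 0.0059]
ee_rot: [3.141, 0.0, 1.693]
wrist_force: [0.5, -0.3, -0.7]
width: 0.0006
finger_force: 0.0
```

Emit:
{"name": "drive_tool", "arguments": {
  "commands": [
    [-0.05,0,0,0,0,0],
    [-0.05,0,0,0,0,0],
    [0,0,0,0,0,0]
  ]
}}

```text
time: 14.42
tool_pos: [0.5776, 0.1108, 0.0059]
ee_rot: [3.141, -0.005, 1.693]
wrist_force: [-0.7, 6.7, 0.2]
width: 0.0003
finger_force: 3.2
```

Contact at about 15 mm under the leg, with 6.7 N. Backing off to do the press test.

Emit:
{"name": "drive_tool", "arguments": {
  "commands": [
    [0.2,0,0,0,0,0],
    [0.2,0,-0.3,0,0,0],
    [0,0,-0.8,0,0,0],
    [0,0,-0.9,0,0,0],
    [-0.8,0,0,0,0,0],
    [-0.8,0,0,0,0,0],
    [-0.8,0,0,0,0,0],
    [-0.8,0,0,0,0,0],
    [-0.35,0,0,0,0,0],
    [0,0,0,0,0,0]
  ]
}}

```text
time: 15.68
tool_pos: [0.5935, -0.0171, 0.0863]
ee_rot: [3.141, -0.0, 1.692]
wrist_force: [-0.2, -0.5, 0.2]
width: 0.0003
finger_force: 0.0
```

Run:
```python
from h import *
for n in("wrist","top"):
  s=snapshot(n);print(n);cv2.imwrite(f'pics/{n}5.png',s["image"])
  for r in rects(s,60):
    if -0.25<r[2][1]/1000<0.3 and .3<r[2][0]/1000<.8: print(*r[:-1],"z",np.percentile(r[-1][:,2],[2,50,98]).round(4))
```

```text
wrist
[324.8  98.8] 3446 [584.   64.5] [37.  71.9] 6.8 [[561.0, 98.0], [570.0, 27.0], [607.0, 31.0], [598.0, 102.0]] z [0.0112 0.0164 0.0204]
[188.1  81.7] 813 [480.8  75.8] [19.5 41.8] 80.9 [[459.0, 69.0], [500.0, 63.0], [503.0, 82.0], [462.0, 89.0]] z [0.0287 0.0301 0.0315]
[279.9 225. ] 131 [560.1 -23.6] [ 6.9 27.6] 4.0 [[556.0, -10.0], [558.0, -38.0], [564.0, -37.0], [563.0, -10.0]] z [0.0427 0.0439 0.0452]
[200.4 271. ] 7115 [494.5 -66.3] [170.1  83.2] 24.8 [[400.0, -64.0], [435.0, -140.0], [589.0, -68.0], [554.0, 7.0]] z [0.0429 0.0442 0.0455]
[161.9 349.8] 195 [ 456.3 -165.8] [66.  10.8] 61.0 [[436.0, -192.0], [445.0, -197.0], [477.0, -140.0], [468.0, -134.0]] z [0.0427 0.0441 0.0453]
[325.3 368.8] 185 [ 610.8 -148.1] [ 7.9 29.1] 6.8 [[605.0, -134.0], [609.0, -163.0], [616.0, -162.0], [613.0, -133.0]] z [0.0432 0.0444 0.0455]
top
[332.  206.6] 2802 [ 550.8 -175.9] [172.2 300.2] 7.3 [[446.0, -38.0], [484.0, -336.0], [655.0, -314.0], [617.0, -16.0]] z [0.0386 0.0449 0.0506]
[250.6 192.8] 210 [580.2  75.6] [36.7 59.1] 6.2 [[559.0, 103.0], [565.0, 44.0], [602.0, 48.0], [595.0, 107.0]] z [0.0088 0.0172 0.0237]
```

Emit:
{"name": "drive_tool", "arguments": {
  "commands": [
    [0,0,0.5,0,0,0],
    [0,0,0.4,0,0,0],
    [0,0,0.05,0,0,0],
    [0,0,0.025,0,0,0],
    [0,0,0,0,0,0]
  ]
}}

```text
time: 16.4
tool_pos: [0.5938, -0.0167, 0.0476]
ee_rot: [3.14, 0.0, 1.693]
wrist_force: [0.0, -0.1, -0.1]
width: 0.0008
finger_force: 0.0
```

Emit:
{"name": "drive_tool", "arguments": {
  "commands": [
    [0,0,0.04,0,0,0],
    [0,0,0.04,0,0,0],
    [0,0,0,0,0,0]
  ]
}}

```text
time: 16.77
tool_pos: [0.5936, -0.0168, 0.0443]
ee_rot: [3.141, 0.0, 1.693]
wrist_force: [0.0, 0.1, 3.0]
width: 0.0002
finger_force: 1.3
```

Emit:
{"name": "drive_tool", "arguments": {
  "commands": [
    [0,0,0.03,0,0,0],
    [0,0,0,0,0,0]
  ]
}}

```text
time: 17.02
tool_pos: [0.5936, -0.0168, 0.0443]
ee_rot: [3.14, 0.0, 1.693]
wrist_force: [-2.2, -0.2, 6.9]
width: 0.0007
finger_force: 3.6
```

Emit:
{"name": "drive_tool", "arguments": {
  "commands": [
    [0,0,0.02,0,0,0],
    [0,0,0,0,0,0]
  ]
}}

```text
time: 17.27
tool_pos: [0.5936, -0.0168, 0.0442]
ee_rot: [3.14, 0.0, 1.693]
wrist_force: [-3.9, -0.2, 10.0]
width: 0.0005
finger_force: 5.0
```

It holds 10 N with only 0.1 mm of movement. I'll hold briefly, then take the hand away.

Emit:
{"name": "drive_tool", "arguments": {
  "commands": [
    [0,0,0,0,0,0],
    [0,0,0,0,0,0],
    [0,0,0,0,0,0],
    [0,0,0,0,0,0]
  ]
}}

```text
time: 17.77
tool_pos: [0.5936, -0.0168, 0.0442]
ee_rot: [3.14, 0.0, 1.693]
wrist_force: [-3.9, 0.4, 10.0]
width: 0.0004
finger_force: 5.0
```

Emit:
{"name": "drive_tool", "arguments": {
  "commands": [
    [0,0,-0.1,0,0,0],
    [0,0,-0.4,0,0,0],
    [0,0,-0.8,0,0,0],
    [0.5,0,-0.8,0,0,0],
    [1,0,-0.8,0,0,0],
    [1,0,-0.5,0,0,0],
    [1,0,0,0,0,0],
    [1,0,0,0,0,0],
    [1,0,0,0,0,0],
    [1,0,0,0,0,0],
    [0,0,0,0,0,0]
  ]
}}

```text
time: 19.15
tool_pos: [0.561, 0.2439, 0.178]
ee_rot: [3.141, -0.001, 1.697]
wrist_force: [-0.0, -0.5, -0.3]
width: 0.0007
finger_force: 0.0
```

Run:
```python
from h import *
s=snapshot("top");cv2.imwrite('pics/top6.png',cv2.resize(s["image"][120:260,200:400],None,fx=4,fy=4))
for r in rects(s,60):
    if -0.25<r[2][1]/1000<0.3 and .3<r[2][0]/1000<.8: print(*r[:-1],"z",np.percentile(r[-1][:,2],[2,50,98]).round(4))
```

```text
[314.7 204.4] 4017 [ 542.7 -115.8] [172.8 421.6] 7.4 [[430.0, 82.0], [484.0, -336.0], [656.0, -314.0], [601.0, 104.0]] z [0.009  0.0446 0.0505]
[258.9 233.5] 151 [457.   49.4] [89.2 16.3] 23.0 [[413.0, 39.0], [419.0, 24.0], [501.0, 59.0], [495.0, 74.0]] z [0.0248 0.0314 0.0374]
```

View pics/top6.png

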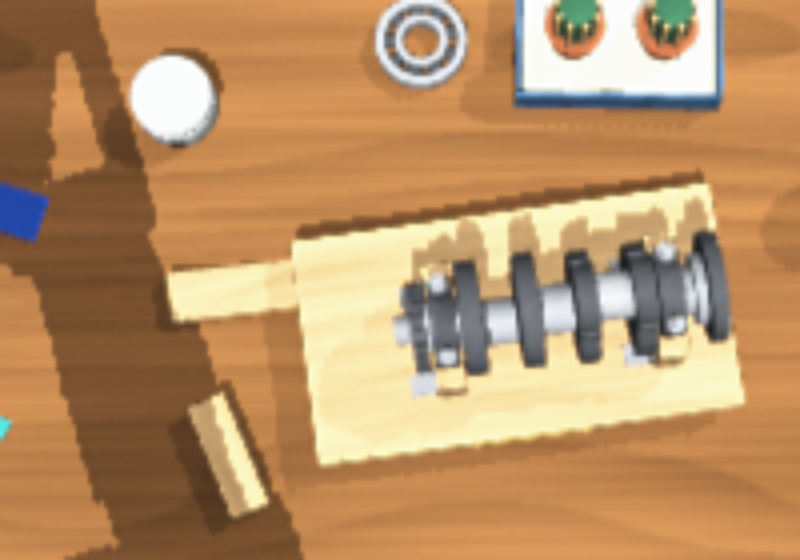

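The wedge (170–295, 290 in the crop) sits under the far-left leg. The stand, offcut and piston haven't moved and the hand is clear, so I'm handing in.

```bash
python3 -c "from bench import close_job; print(close_job())"
```

```text
the job is handed in; nothing more can be done
None
```

The wedge is snug under the short leg: a 10 N press on the deck above it moved the stand only about 0.1 mm, the stand and the neighbouring offcut and piston stayed where they were, the hand is clear, and the job is handed in at about 19 s.

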